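# Pin the microtome's blade holder, then hold its trimming lever at the third click

## Robot

A 7-joint arm with a two-finger parallel gripper is mounted at the origin on the work surface. World frame = base frame: x ahead of the robot, y to its left, z up, the work surface at z = 0. Lengths are in mm, angles in rad, forces in N, time in s.
With the tool pointing down it reaches from about 400 to 875 mm from the base axis. Payload 4.4 kg.
Tool frame: the origin (TCP) lies midway between the tips of the shut fingers; the grasp point (between the pads) lies 19 mm behind it; z points along the fingers, y is the line along which they close (so a half turn about z gives the same grasp; the last joint's range is limited). The gripper opens to 85 mm and grips with 20 to 120 N. Pads are 22 mm wide; open, the fingers measure 114 mm over their backs; the gripper's body (76 mm by 85 mm) begins 54 mm behind the grasp point. The pads swing forward as they close: fully open they stand 13 mm farther back than shut.
Start: joints at [1.167, 0.628, 0.038, 1.517, -0.027, 0.996, -0.02], TCP at [215.446, -613.271, 231.313] pointing down, gripper open.
Joint ranges: [-3.06, 3.06], [-0.37, 2.12], [-1.25, 1.32], [0.18, 2.47], [-1.1, 4.24], [0.23, 1.98], [-2.94, 2.94]. Speed limits (rad/s): [2.57, 2.57, 3.14, 3.14, 3.14, 3.14, 3.14].

## Interface

Orientations are given as [roll, pitch, yaw] about the fixed x, y, z axes, in that order (R = Rz(yaw) Ry(pitch) Rx(roll)).
In Python, from cell import read_state, get_image, finish_job gives the robot as it stands.
- The arm moves only by the tool send_rows, never from a script. Its argument "series" is a list of rows, each an object of numbers: "ax", "ay", "az": the turn, a rotation vector about the tool's x, y, z in rad; "dx", "dy", "dz": the shift along the tool's x, y, z in cm; "hand": the closure, from 0 (fully open) to 1 (shut). In form: [{"ax": .., "ay": .., "az": .., "dx": .., "dy": .., "dz": .., "hand": ..}, ...]. A call has 1 to 10 rows; each row is the pose to reach, as a shift and turn from the pose commanded when the call began, along the tool's axes at that moment; what a row does not reach only later rows make up. A row lasts 1/10 s, in which the tool goes at most 50 mm and 8.59 degrees, less where a joint would pass 70% of its speed; a pose out of reach is approached as far as the arm can. A call with a gripper value outside its range is refused whole. The fingers move at their own pace and stop on an object; the grip force is fixed at half the most. Time passes only in rows, so rows that repeat a pose let the fingers close. It gives the time, the measured TCP pose, the force, the opening and the grip force at its end, in the units of the state.
- read_state(): the state, without advancing time (a new reading comes with each control period).
- get_image(name): name is "scene" or "top"; returns a dict with "pixels" (480x640x3 uint8, red, green, blue), "mtx" (3x3 intrinsics, pixels), "R" (3x3) and "t" (3): a world point X has camera coordinates R X + t. Camera axes: x right, y down, z forward; pixel columns grow to the right and rows downward; lengths in mm; the calibration is good to about 2 mm. A picture is of the moment at which its call begins. There is no depth.
- finish_job(): hands the job in; it is judged then, once.
The state is a dict: "clock": time; "qpos": joint angles; "qd": joint speeds; "tau": joint torques, N m; "eef_pos": TCP position; "tool_rot": TCP orientation; "force": force on the tool from outside, world axes, zero at the start; "torque": the same for the moment, N m; "width": finger opening in mm; "gripper_force": force on a finger pad.
Only numpy, scipy, OpenCV 4.12 (cv2) and the standard library are available. Lean on these libraries where they do the work, as an engineer would, in place of code of your own. Each camera call takes 0.05 s, during which the arm holds its last target. There are 200 camera calls.

## Task

I am about to trim the wax block on this microtome: take the retaining pin from the accessory block and push it fully home through the foot of the blade holder into the hole in the bed, and let go of it. Then press the sprung trimming lever down to its third click, not beyond, and keep holding it there with the fingers while I turn the handwheel: finish holding, do not let the lever go. Leave the slide box, bottle and cassette where they are.

Things in the scene. Friction and masses are not known exactly. Their poses are not given: they have to be found in the camera images.
- microtome: Rotary microtome fixed to the bench, turned by up to 0.15 rad. Frame: origin on the bench, z up, mm. White housing x -150..150, y 0..250, 290 high. Bed in front of it: x -140..140, y -230..0, top at z 75. Specimen head over the bed: x -10..65, y -65..0, z 160..236. Handwheel on the +x side to x 247. The trimming lever is on the -x side.
- foot_hole (a point): Centre of the hole's mouth on the top face of the blade holder's steel foot, 89 mm above the bench, near (-95, -125, 89) in the microtome's frame. Hole 11.5 mm wide, 2 mm chamfer, through the 14 mm thick foot. The holder's block (180 mm above bench) begins 65 mm to the +x side. The holder slides along the microtome's y (6 N friction); its hole is within 1 mm of the bed's.
- bed_hole (a point): Centre of the mouth of the hole in the bed, right under the foot's hole: 11.5 mm wide, 30 mm deep, at the bed's top 75 mm above the bench.
- pin: Loose retaining pin: steel shank 10 mm thick, 40 mm long, with a 5 mm conical tip; on top a round black grip 24 mm thick, 28 mm high. Origin at the tip, z towards the grip. Starts upright in the accessory block, shoulder on the block's top 50 mm above the bench. Fully home, its shoulder rests on the blade holder's foot.
- pin_shoulder (a point): On the pin's axis at the underside of the grip, 40 mm above the tip.
- accessory_block: Grey plastic block fixed to the bench, 50 (x) x 130 (y) x 50 mm high, origin under its centre. The pin's parking hole is at (0, -45) in its frame; two hex keys stand up to 37 mm above its top at (0, 35) and (0, 50).
- trim_lever (a joint): Trimming lever angle, rad: 0 at rest (up), grows as the grip is pressed down, end stop 0.66. Clicks (notches) at 0.15, 0.30, 0.45 and 0.60, 16.5 mm of grip travel apart. At each notch the push needed at the grip jumps up by about 7 N, then falls steadily by about 6 N until the next. The return spring pushes up all the way (7 N at rest to 11 N at the fourth click); let go, it returns to 0.
- trim_pivot (a point): Pivot of the trimming lever on the housing's -x side, at (-162, 110, 235) in the microtome's frame; the axis lies along the microtome's x. A notched quadrant and a sprung pawl sit below it.
- trim_grip (a point): On the axis of the lever's black bar grip, where to press, 62 mm out (-x) from point trim_pivot. The bar is 20 mm thick, level along the microtome's x, and sticks out 16 to 106 mm from the housing. It lies 110 mm from the pivot axis towards the microtome's -y: at rest 0.30 rad above level (268 mm above the bench), at the third click 0.15 rad below level.
- slide_box: Blue flat slide box, 87 x 97 x 34 mm, loose, to be left alone. Origin under its centre.
- reagent_bottle: Amber bottle, 64 mm thick, 150 mm high, loose, to be left alone. Origin under its centre.
- cassette: Yellow tissue cassette, 40 x 28 x 7 mm, loose, to be left alone. Origin under its centre.

How it is judged:
By the outcome, as a careful person would: the job done as asked, in the order asked, and still so for the second after the job is handed in, while the arm keeps its last pose, push and grip.
It also fails if it takes over 72 s, if anything falls off the work surface, if the arm or the gripper's body presses on something with over 40 N, if the wrist force passes 120 N, or if a joint passes its speed limit or range.

## Working session

There is one attempt and no reset: what is moved stays moved. The work goes in short steps, Python scripts to look and compute and a tool call to move; the robot and the scene stay as the last step left them, time stands still between calls to the robot, and variables do not carry over. Pictures are saved under pics/ and viewed, at most 10 in all, crops included, and the job is handed in when it is done.

Besides the shell and the picture viewer there is one more tool, called as name(argument=value, ...), one argument or row to a line, values as JSON. send_rows: Moves the arm, as the interface text tells. Its arguments: {"type":"object","properties":{"series":{"type":"array","items":{"type":"object","properties":{"ax":{"type":"number"},"ay":{"type":"number"},"az":{"type":"number"},"dx":{"type":"number"},"dy":{"type":"number"},"dz":{"type":"number"},"hand":{"type":"number"}}}}},"required":["series"]}

```bash
mkdir -p pics; ls
cat > h.py <<'E'
import numpy as np, cv2
from cell import read_state,get_image,finish_job
def snap(cam,name,crop=None,s=1):
    im=get_image(cam); p=im['pixels'][:,:,::-1]
    if crop: x0,y0,x1,y1=crop; p=p[y0:y1,x0:x1]
    p=cv2.resize(np.ascontiguousarray(p),None,fx=s,fy=s,interpolation=cv2.INTER_CUBIC)
    cv2.imwrite(f'pics/{name}.png',p); 
    np.savez(f'{cam}.npz',K=im['mtx'],R=im['R'],t=im['t']); return im
def atz(cam,u,v,z):
    c=np.load(cam+'.npz'); d=c['R'].T@np.linalg.solve(c['K'],[u,v,1]); o=-c['R'].T@c['t']
    return o+d*(z-o[2])/d[2]
def proj(cam,X):
    c=np.load(cam+'.npz'); q=c['K']@(c['R']@np.asarray(X,float)+c['t']); return q[:2]/q[2]
E
python3 - <<'E'
from h import *
for c in('scene','top'):
    im=snap(c,c+'0',None,1.25); print(c,im['mtx'].tolist(),-im['R'].T@im['t'])
print(read_state())
E
```

```text
pics
scene [[460.7209135631987, 0.0, 312.81885720948685], [0.0, 460.7209135631987, 236.73798637600234], [0.0, 0.0, 1.0]] [1381.04045368 -325.84951548  854.14301642]
top [[496.93244106232834, 0.0, 319.2079737346047], [0.0, 496.93244106232834, 234.64993784696466], [0.0, 0.0, 1.0]] [ 359.08603789   10.2732546  1559.93534967]
{'clock': 0.1, 'qpos': array([ 1.16719182,  0.62926799,  0.03845929,  1.51826693, -0.02702513,
        0.9962639 , -0.02001829]), 'qd': array([ 6.85632812e-05, -2.18333627e-03, -4.12144001e-04, -1.68043759e-03,
       -6.44809679e-04, -9.13442625e-05, -3.95302862e-04]), 'tau': array([ 2.43136747e-03, -5.64532220e+01,  1.23044115e+00, -1.93968952e+01,
        1.13060296e-02,  5.52853962e-03,  1.85685093e-05]), 'eef_pos': array([ 215.26680525, -612.7375042 ,  230.47232097]), 'tool_rot': array([-3.13990464e+00,  4.95690057e-06,  3.37760808e-01]), 'force': array([-0.77317398,  1.10047451,  0.02628965]), 'torque': array([-4.78068736e-05, -7.85467865e-03,  1.45453545e-02]), 'gripper_force': 0.0, 'width': 85.51116298223225}
```

View pics/scene0.png

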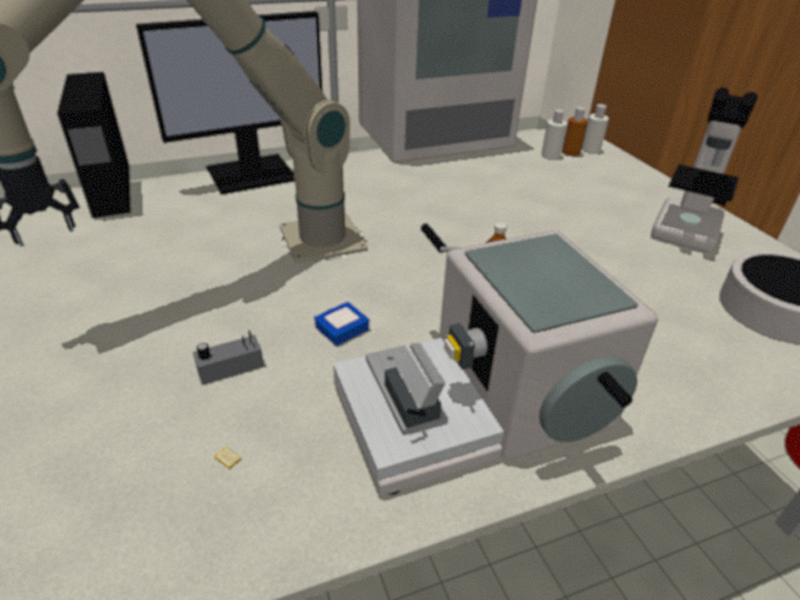

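View pics/top0.png

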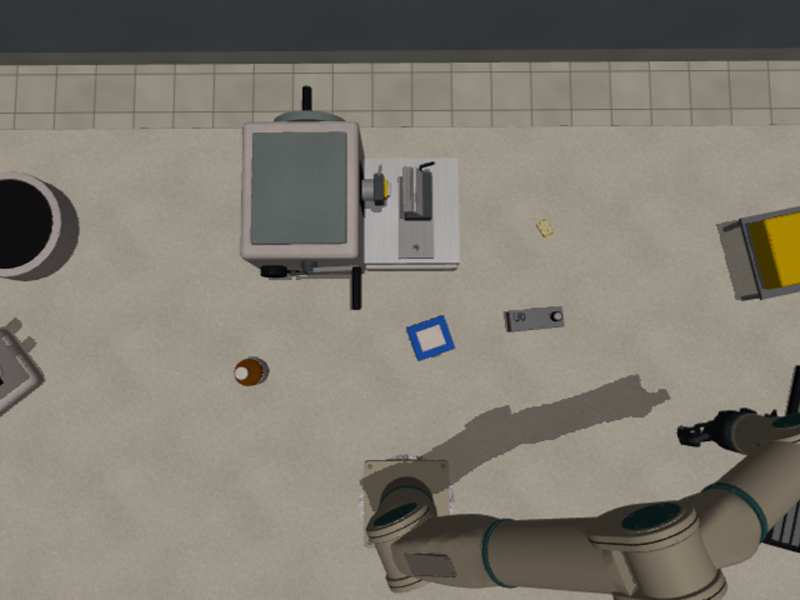

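The scene view shows the pin at (203,350), block, bed and blade holder. The top view shows the pin at (556,316), foot hole at (416,246), and the lever bar at (357,270-308). All are in 1.25x pixels. Next I take enlarged crops.

Run:
```python
from h import *
im=get_image('top'); p=np.ascontiguousarray(im['pixels'][:,:,::-1])
a=cv2.resize(p[90:260,185:385],None,fx=4,fy=4,interpolation=cv2.INTER_CUBIC)[:600]
cv2.imwrite('pics/t1.png',a)
b=cv2.resize(p[235:275,395:460],None,fx=8,fy=8,interpolation=cv2.INTER_CUBIC)
im=get_image('scene'); p=np.ascontiguousarray(im['pixels'][:,:,::-1])
c=cv2.resize(p[260:312,145:217],None,fx=5,fy=5,interpolation=cv2.INTER_CUBIC) # 360x260
d=cv2.resize(p[260:350,280:368],None,fx=3,fy=3,interpolation=cv2.INTER_CUBIC)
o=np.zeros((600,800,3),np.uint8); o[:320,:520]=b; o[320:580,:360]=c; o[320:590,400:664]=d
cv2.imwrite('pics/t2.png',o)
```

```text
(no output)
```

View pics/t1.png

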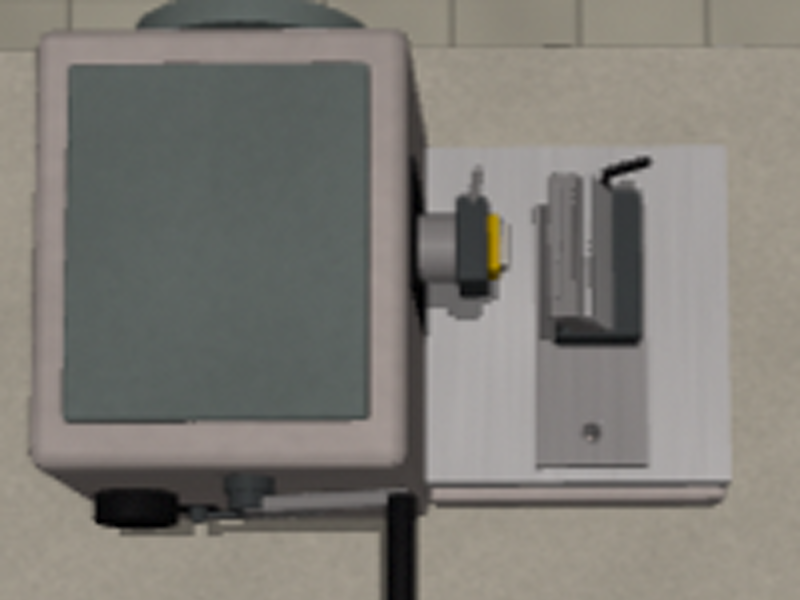

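View pics/t2.png

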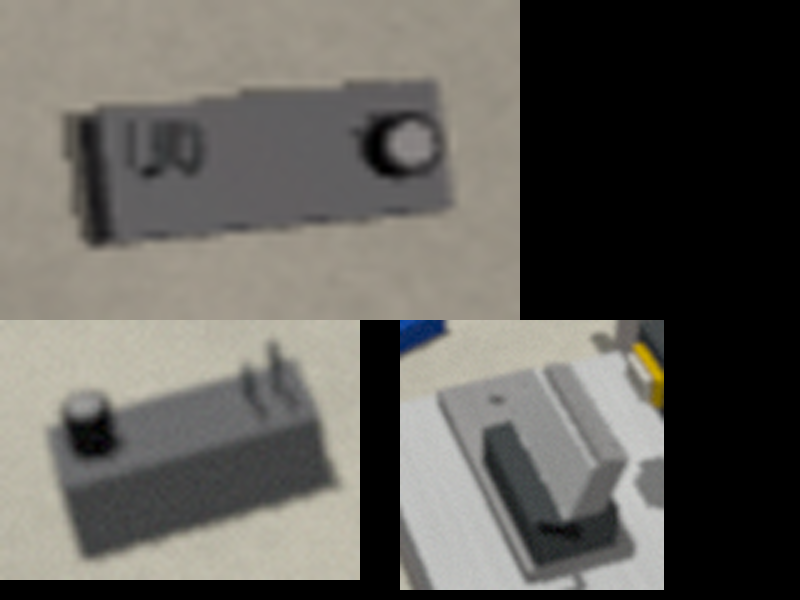

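Crop t1 shows the foot hole at (591,433), bed front corners at (728,148) and (728,482), and lever bar centreline x≈401. Crop t2 shows the pin's top at (411,143) in the top view and (85,400) in the scene view, and the foot hole at (497,400) in the scene view.

```bash
cat > fr.py <<'E'
from h import *
f=lambda x,y,x0,y0,s:(x0+(x+.5)/s-.5,y0+(y+.5)/s-.5)
def tri(a,b):
    A=[];B=[]
    for cam,(u,v) in(('top',a),('scene',b)):
        c=np.load(cam+'.npz'); P=c['K']@np.c_[c['R'],c['t']]
        for k,w in((0,u),(1,v)):
            r=P[k]-w*P[2]; A.append(r[:3]);B.append(-r[3])
    return np.linalg.lstsq(np.array(A),np.array(B),rcond=None)[0]
E
python3 - <<'E'
from fr import *
t=lambda x,y,z:atz('top',*f(x,y,185,90,4),z)
h=t(591,433,89); print('hole top',h,'scene',atz('scene',*f(97,80,280,260,3),89))
print('tri hole',tri(f(591,433,185,90,4),f(97,80,280,260,3)))
a=t(728,148,75);b=t(728,482,75);print('bed',a,b,np.linalg.norm(a-b)); d=a-b; print('yaw',np.arctan2(d[1],d[0]))
for n,x,y,z in(('h1',42,32,290),('h2',407,32,290),('h3',407,465,290),('h4',32,465,290),('foot1',537,467,89),('foot2',648,467,89),('leverA',401,495,268),('leverB',401,598,268)): print(n,t(x,y,z))
pt=f(411,143,395,235,8);ps=f(85,80,145,260,5)
print('pin',atz('top',*pt,78),atz('scene',*ps,78),tri(pt,ps))
b=lambda x,y:atz('top',*f(x,y,395,235,8),50)
c=[b(100,107),b(437,82),b(453,207),b(108,242)];print('block',*c,np.mean(c,0))
E
```

```text
hole top [614.38448714 -26.34459089  89.        ] scene [617.09045216 -26.4988222   89.        ]
tri hole [614.86886992 -26.06654196  86.89787059]
bed [ 837.5047526  -133.33022022   75.        ] [ 578.89132429 -129.73248122   75.        ] 258.6384523431012
yaw -0.013910750699839068
h1 [849.34958607 339.24009032 290.        ]
h2 [847.99655426  98.1716003  290.        ]
h3 [559.18087251  97.62148938 290.        ]
h4 [560.39128609 339.95374659 290.        ]
foot1 [588.85398002  14.2162527   89.        ]
foot2 [588.43969066 -68.77341591  89.        ]
leverA [542.7785057  103.03339648 268.        ]
leverB [474.9441876  102.88413008 268.        ]
pin [ 449.7887582  -364.28033533   78.        ] [ 445.46050006 -363.7069089    78.        ] [ 449.57366586 -363.4812029    81.38680817]
block [ 465.77550883 -253.52032897   50.        ] [ 474.70031743 -381.93268125   50.        ] [ 427.11454172 -386.56443873   50.        ] [ 414.4615071  -255.43016384   50.        ] [ 445.51296877 -319.3619032    50.        ]
```

```bash
cat > go.py <<'E'
# go.py x y z yaw : prints the relative row for a target (tool down), and notes it as the commanded pose
import sys,json,os,numpy as np
from scipy.spatial.transform import Rotation as Q
from cell import read_state
if not os.path.exists('cmd.json'):
    json.dump([[215.446,-613.271,231.313],Q.from_euler('xyz',read_state()['tool_rot']).as_quat().tolist()],open('cmd.json','w'))
p,q=json.load(open('cmd.json')); R=Q.from_quat(q); p=np.array(p)
s=read_state(); print('lag',np.round(s['eef_pos']-p,2),np.round(s['force'],1))
*x,yaw=map(float,sys.argv[1:5])
d=np.round(R.inv().apply(np.array(x)-p)/10,2); a=np.round((R.inv()*Q.from_euler('xyz',[np.pi,0,yaw])).as_rotvec(),3)
print('d',d,'a',a)
json.dump([(p+R.apply(d*10)).tolist(),(R*Q.from_rotvec(a)).as_quat().tolist()],open('cmd.json','w'))
E
python3 go.py 449.5 -364 130 1.571
```

```text
lag [-0.12  0.33 -0.55] [0.1 0.5 1.3]
d [ 30.34 -15.75  10.15] a [-1.000e-03 -1.000e-03 -1.233e+00]
```

send_rows(
  series=[
    {"dx": 4,"dy": -2,"dz": 1,"az": -0.13},
    {"dx": 8,"dy": -4,"dz": 2,"az": -0.27},
    {"dx": 12,"dy": -6.2,"dz": 3.5,"az": -0.41},
    {"dx": 16,"dy": -8.3,"dz": 5,"az": -0.55},
    {"dx": 20,"dy": -10.4,"dz": 6.5,"az": -0.69},
    {"dx": 24,"dy": -12.5,"dz": 8,"az": -0.83},
    {"dx": 27.5,"dy": -14.3,"dz": 9.2,"az": -0.97},
    {"dx": 29.5,"dy": -15.3,"dz": 9.9,"az": -1.11},
    {"ax": -0.001,"ay": -0.001,"az": -1.233,"dx": 30.34,"dy": -15.75,"dz": 10.15},
    {"ax": -0.001,"ay": -0.001,"az": -1.233,"dx": 30.34,"dy": -15.75,"dz": 10.15},
  ],
)

```text
invalid input at $.series[0]: expected keys ax, ay, az, dx, dy, dz, hand
```

```bash
python3 go.py 449.5 -364 53 1.571; python3 -c "
from cell import read_state as r;s=r();print(s['eef_pos'],s['tool_rot'],s['qpos'])"
```

```text
lag [-234.15 -248.91  100.78] [0.1 0.5 1.3]
d [0.  0.  7.7] a [-0.  0. -0.]
[ 215.3277999  -612.94057143  230.76180142] [-3.14050257e+00  1.48421821e-05  3.37756260e-01] [ 1.16720158  0.62898907  0.03846028  1.51792727 -0.02697862  0.99628448
 -0.02004529]
```

send_rows(
  series=[
    {"ax": 0,"ay": 0,"dx": 4,"dy": -2,"dz": 1,"az": -0.13,"hand": 0},
    {"ax": 0,"ay": 0,"dx": 8,"dy": -4,"dz": 2,"az": -0.27,"hand": 0},
    {"ax": 0,"ay": 0,"dx": 12,"dy": -6.2,"dz": 3.5,"az": -0.41,"hand": 0},
    {"ax": 0,"ay": 0,"dx": 16,"dy": -8.3,"dz": 5,"az": -0.55,"hand": 0},
    {"ax": 0,"ay": 0,"dx": 20,"dy": -10.4,"dz": 6.5,"az": -0.69,"hand": 0},
    {"ax": 0,"ay": 0,"dx": 24,"dy": -12.5,"dz": 8,"az": -0.83,"hand": 0},
    {"ax": 0,"ay": 0,"dx": 27.5,"dy": -14.3,"dz": 9.2,"az": -0.97,"hand": 0},
    {"ax": 0,"ay": 0,"dx": 29.5,"dy": -15.3,"dz": 9.9,"az": -1.11,"hand": 0},
    {"ax": -0.001,"ay": -0.001,"az": -1.233,"dx": 30.34,"dy": -15.75,"dz": 10.15,"hand": 0},
    {"ax": -0.001,"ay": -0.001,"az": -1.233,"dx": 30.34,"dy": -15.75,"dz": 10.15,"hand": 0},
  ],
)

```text
clock: 1.2
eef_pos: [450.8, -362.0, 129.2]
tool_rot: [3.141, -0.001, 1.575]
force: [-0.1, 0.4, -0.0]
width: 85.1
gripper_force: 0.0
```

send_rows(
  series=[
    {"ax": 0,"ay": 0,"az": 0,"dx": 0,"dy": 0,"dz": 2,"hand": 0},
    {"ax": 0,"ay": 0,"az": 0,"dx": 0,"dy": 0,"dz": 4.5,"hand": 0},
    {"ax": 0,"ay": 0,"az": 0,"dx": 0,"dy": 0,"dz": 6.8,"hand": 0},
    {"ax": 0,"ay": 0,"az": 0,"dx": 0,"dy": 0,"dz": 7.7,"hand": 0},
    {"ax": 0,"ay": 0,"az": 0,"dx": 0,"dy": 0,"dz": 7.7,"hand": 0},
    {"ax": 0,"ay": 0,"az": 0,"dx": 0,"dy": 0,"dz": 7.7,"hand": 0},
  ],
)

```text
clock: 1.8
eef_pos: [449.7, -365.0, 53.5]
tool_rot: [3.141, 0.002, 1.569]
force: [0.5, -0.4, 0.0]
width: 85.5
gripper_force: 0.0
```

Run:
```python
from h import *
im=get_image('top'); p=np.ascontiguousarray(im['pixels'][:,:,::-1])
b=cv2.resize(p[220:290,390:490],None,fx=5,fy=5,interpolation=cv2.INTER_CUBIC)
im=get_image('scene'); p=np.ascontiguousarray(im['pixels'][:,:,::-1])
c=cv2.resize(p[240:300,120:190],None,fx=4,fy=4,interpolation=cv2.INTER_CUBIC)
o=np.zeros((600,520,3),np.uint8); o[:350,:500]=b; o[355:595,:280]=c
cv2.imwrite('pics/g1.png',o); print(read_state()['eef_pos'])
```

```text
[ 450.16742074 -364.98256969   54.02527982]
```

View pics/g1.png

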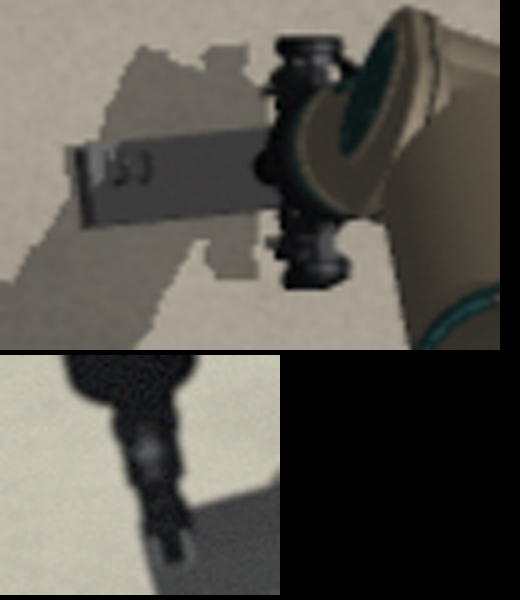

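The gripper straddles the pin: its fingers sit above and below the block's right end at (310,60) and (310,265) in the top crop. The scene crop shows the near finger in line with the pin. I lower 3 mm and close.

```bash
python3 go.py 449.5 -364 50 1.571
```

```text
lag [ 0.7  -0.93  1.05] [0.5 0.1 0.2]
d [0.01 0.   0.3 ] a [-0.  0. -0.]
```

send_rows(
  series=[
    {"ax": 0,"ay": 0,"az": 0,"dx": 0,"dy": 0,"dz": 0.3,"hand": 0},
    {"ax": 0,"ay": 0,"az": 0,"dx": 0,"dy": 0,"dz": 0.3,"hand": 0.3},
    {"ax": 0,"ay": 0,"az": 0,"dx": 0,"dy": 0,"dz": 0.3,"hand": 0.6},
    {"ax": 0,"ay": 0,"az": 0,"dx": 0,"dy": 0,"dz": 0.3,"hand": 1},
    {"ax": 0,"ay": 0,"az": 0,"dx": 0,"dy": 0,"dz": 0.3,"hand": 1},
    {"ax": 0,"ay": 0,"az": 0,"dx": 0,"dy": 0,"dz": 0.3,"hand": 1},
    {"ax": 0,"ay": 0,"az": 0,"dx": 0,"dy": 0,"dz": 0.3,"hand": 1},
    {"ax": 0,"ay": 0,"az": 0,"dx": 0,"dy": 0,"dz": 0.3,"hand": 1},
  ],
)

```text
clock: 2.7
eef_pos: [450.0, -364.4, 50.3]
tool_rot: [3.14, 0.002, 1.571]
force: [-1.2, 0.7, 5.3]
width: 22.0
gripper_force: 60.8
```

```bash
python3 go.py 449.5 -364 160 1.571;  python3 go.py 614.5 -26.3 160 1.571
```

```text
lag [ 0.58 -0.44  0.28] [-1.2  0.7  5.3]
d [-1.0e-02  0.0e+00 -1.1e+01] a [-0.  0. -0.]
lag [   0.56   -0.37 -109.72] [-1.2  0.7  5.3]
d [ 3.377e+01  1.650e+01 -1.000e-02] a [-0.  0. -0.]
```

send_rows(
  series=[
    {"ax": 0,"ay": 0,"az": 0,"dx": 0,"dy": 0,"dz": -1,"hand": 1},
    {"ax": 0,"ay": 0,"az": 0,"dx": 0,"dy": 0,"dz": -2.5,"hand": 1},
    {"ax": 0,"ay": 0,"az": 0,"dx": 0,"dy": 0,"dz": -4.5,"hand": 1},
    {"ax": 0,"ay": 0,"az": 0,"dx": 0,"dy": 0,"dz": -6.5,"hand": 1},
    {"ax": 0,"ay": 0,"az": 0,"dx": 0,"dy": 0,"dz": -8.5,"hand": 1},
    {"ax": 0,"ay": 0,"az": 0,"dx": 0,"dy": 0,"dz": -10,"hand": 1},
    {"ax": 0,"ay": 0,"az": 0,"dx": 0,"dy": 0,"dz": -11,"hand": 1},
    {"ax": 0,"ay": 0,"az": 0,"dx": 0,"dy": 0,"dz": -11,"hand": 1},
  ],
)

```text
clock: 3.5
eef_pos: [449.8, -364.5, 161.6]
tool_rot: [3.14, 0.003, 1.57]
force: [-0.1, 0.7, -0.8]
width: 22.2
gripper_force: 59.6
```

send_rows(
  series=[
    {"ax": 0,"ay": 0,"az": 0,"dx": 1.7,"dy": 0.8,"dz": 0,"hand": 1},
    {"ax": 0,"ay": 0,"az": 0,"dx": 5,"dy": 2.4,"dz": 0,"hand": 1},
    {"ax": 0,"ay": 0,"az": 0,"dx": 9,"dy": 4.4,"dz": 0,"hand": 1},
    {"ax": 0,"ay": 0,"az": 0,"dx": 13,"dy": 6.4,"dz": 0,"hand": 1},
    {"ax": 0,"ay": 0,"az": 0,"dx": 17,"dy": 8.3,"dz": 0,"hand": 1},
    {"ax": 0,"ay": 0,"az": 0,"dx": 21,"dy": 10.3,"dz": 0,"hand": 1},
    {"ax": 0,"ay": 0,"az": 0,"dx": 25,"dy": 12.2,"dz": 0,"hand": 1},
    {"ax": 0,"ay": 0,"az": 0,"dx": 29,"dy": 14.2,"dz": 0,"hand": 1},
    {"ax": 0,"ay": 0,"az": 0,"dx": 32,"dy": 15.6,"dz": 0,"hand": 1},
    {"ax": 0,"ay": 0,"az": 0,"dx": 33.77,"dy": 16.5,"dz": -0.01,"hand": 1},
  ],
)

```text
clock: 4.5
eef_pos: [614.7, -22.0, 158.7]
tool_rot: [-3.14, -0.001, 1.575]
force: [1.1, -0.3, -0.6]
width: 22.1
gripper_force: 59.6
```

send_rows(
  series=[
    {"ax": 0,"ay": 0,"az": 0,"dx": 0,"dy": 0,"dz": 0,"hand": 1},
    {"ax": 0,"ay": 0,"az": 0,"dx": 0,"dy": 0,"dz": 0,"hand": 1},
    {"ax": 0,"ay": 0,"az": 0,"dx": 0,"dy": 0,"dz": 0,"hand": 1},
  ],
)

```text
clock: 4.8
eef_pos: [613.4, -28.7, 159.0]
tool_rot: [-3.14, 0.003, 1.568]
force: [-0.8, -0.7, -0.4]
width: 22.2
gripper_force: 59.6
```

Run:
```python
from h import *
s=read_state(); print(s['eef_pos'],s['tool_rot'],s['width'])
im=get_image('top'); p=np.ascontiguousarray(im['pixels'][:,:,::-1])
b=cv2.resize(p[160:230,300:380],None,fx=5,fy=5,interpolation=cv2.INTER_CUBIC)
im=get_image('scene'); p=np.ascontiguousarray(im['pixels'][:,:,::-1])
c=cv2.resize(p[190:310,260:350],None,fx=5,fy=5,interpolation=cv2.INTER_CUBIC)
o=np.zeros((600,800,3),np.uint8); o[:600,:450]=c; o[:245,460:740]=cv2.resize(b,(280,245))
cv2.imwrite('pics/p1.png',o)
tip=s['eef_pos']-[0,0,40.3]
print(proj('scene',tip),proj('scene',tip+[0,0,40]),proj('scene',[614.5,-26.3,89]))
```

```text
[613.43453533 -28.68492193 158.95540347] [-3.13993188e+00  2.83849467e-03  1.56840515e+00] 22.18213553190937
[310.84281022 276.41283815] [311.14046622 263.59471207] [311.70480516 285.62285975]
```

View pics/p1.png

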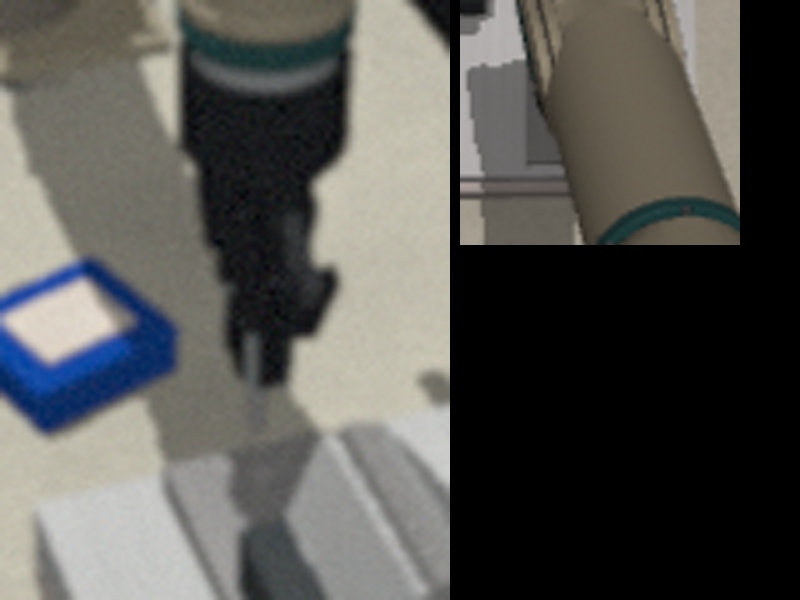

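The scene crop shows the pin's tip at about (258,433), within half a pixel of where the TCP predicts it, so the pin hangs straight. Now I approach the hole.

```bash
python3 go.py 614.7 -26 135 1.571
```

```text
lag [-0.69 -2.2  -0.64] [ 0.  -0.6 -1.1]
d [0.03 0.02 2.5 ] a [-0.  0. -0.]
```

send_rows(
  series=[
    {"ax": 0,"ay": 0,"az": 0,"dx": 0,"dy": 0,"dz": 0.8,"hand": 1},
    {"ax": 0,"ay": 0,"az": 0,"dx": 0.03,"dy": 0.02,"dz": 1.7,"hand": 1},
    {"ax": 0,"ay": 0,"az": 0,"dx": 0.03,"dy": 0.02,"dz": 2.5,"hand": 1},
    {"ax": 0,"ay": 0,"az": 0,"dx": 0.03,"dy": 0.02,"dz": 2.5,"hand": 1},
    {"ax": 0,"ay": 0,"az": 0,"dx": 0.03,"dy": 0.02,"dz": 2.5,"hand": 1},
    {"ax": 0,"ay": 0,"az": 0,"dx": 0.03,"dy": 0.02,"dz": 2.5,"hand": 1},
    {"ax": 0,"ay": 0,"az": 0,"dx": 0.03,"dy": 0.02,"dz": 2.5,"hand": 1},
    {"ax": 0,"ay": 0,"az": 0,"dx": 0.03,"dy": 0.02,"dz": 2.5,"hand": 1},
  ],
)

```text
clock: 5.7
eef_pos: [614.9, -26.1, 134.8]
tool_rot: [3.141, 0.001, 1.571]
force: [0.2, 0.2, -0.8]
width: 22.7
gripper_force: 59.6
```

Run:
```python
from h import *
s=read_state(); print(s['eef_pos'],s['tool_rot'],s['width'])
im=get_image('scene'); p=np.ascontiguousarray(im['pixels'][:,:,::-1])
c=cv2.resize(p[250:310,280:350],None,fx=10,fy=10,interpolation=cv2.INTER_CUBIC)
cv2.imwrite('pics/p2.png',c)
tip=s['eef_pos']-[0,0,40.3]
print(proj('scene',tip),proj('scene',tip+[0,0,40]),proj('scene',[614.5,-26.3,89]))
```

```text
[614.92874158 -26.07036705 134.83343034] [3.14075956e+00 1.30154129e-03 1.57080351e+00] 22.744140127090336
[311.89785869 284.03100583] [312.2148848  271.54659367] [311.70480516 285.62285975]
```

View pics/p2.png

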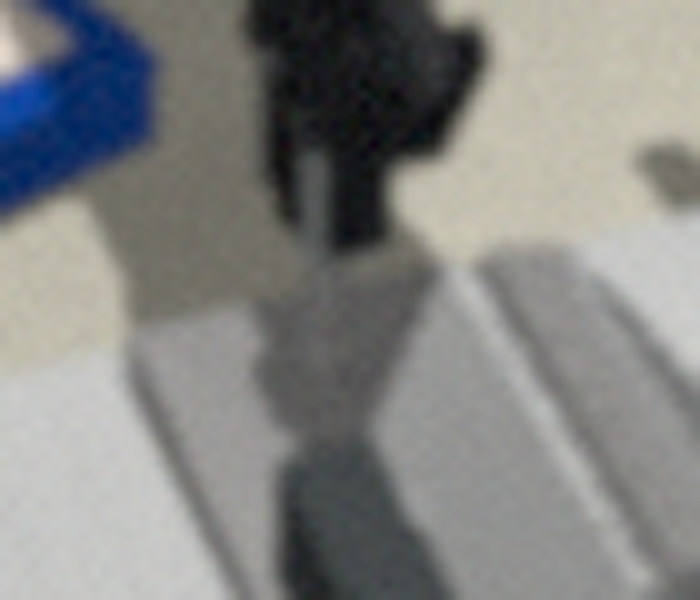

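The tip blends into the hand's shadow near (320,345), in line with the hole. I descend slowly and watch the force.

```bash
python3 go.py 614.7 -26 125 1.571
```

```text
lag [ 0.21 -0.09 -0.15] [0.1 0.5 0.4]
d [0. 0. 1.] a [-0.  0. -0.]
```

send_rows(
  series=[
    {"ax": 0,"ay": 0,"az": 0,"dx": 0,"dy": 0,"dz": 0.2,"hand": 1},
    {"ax": 0,"ay": 0,"az": 0,"dx": 0,"dy": 0,"dz": 0.4,"hand": 1},
    {"ax": 0,"ay": 0,"az": 0,"dx": 0,"dy": 0,"dz": 0.6,"hand": 1},
    {"ax": 0,"ay": 0,"az": 0,"dx": 0,"dy": 0,"dz": 0.8,"hand": 1},
    {"ax": 0,"ay": 0,"az": 0,"dx": 0,"dy": 0,"dz": 1.0,"hand": 1},
    {"ax": 0,"ay": 0,"az": 0,"dx": 0,"dy": 0,"dz": 1.0,"hand": 1},
    {"ax": 0,"ay": 0,"az": 0,"dx": 0,"dy": 0,"dz": 1.0,"hand": 1},
  ],
)

```text
clock: 6.45
eef_pos: [614.9, -26.1, 124.5]
tool_rot: [3.141, 0.001, 1.571]
force: [0.8, -0.1, -0.5]
width: 22.1
gripper_force: 59.6
```

```bash
python3 go.py 614.7 -26 110 1.571
```

```text
lag [ 0.19 -0.08 -0.47] [ 0.8 -0.1 -0.5]
d [0.  0.  1.5] a [-0.  0. -0.]
```

send_rows(
  series=[
    {"ax": 0,"ay": 0,"az": 0,"dx": 0,"dy": 0,"dz": 0.2,"hand": 1},
    {"ax": 0,"ay": 0,"az": 0,"dx": 0,"dy": 0,"dz": 0.4,"hand": 1},
    {"ax": 0,"ay": 0,"az": 0,"dx": 0,"dy": 0,"dz": 0.6,"hand": 1},
    {"ax": 0,"ay": 0,"az": 0,"dx": 0,"dy": 0,"dz": 0.8,"hand": 1},
    {"ax": 0,"ay": 0,"az": 0,"dx": 0,"dy": 0,"dz": 1.0,"hand": 1},
    {"ax": 0,"ay": 0,"az": 0,"dx": 0,"dy": 0,"dz": 1.2,"hand": 1},
    {"ax": 0,"ay": 0,"az": 0,"dx": 0,"dy": 0,"dz": 1.35,"hand": 1},
    {"ax": 0,"ay": 0,"az": 0,"dx": 0,"dy": 0,"dz": 1.5,"hand": 1},
    {"ax": 0,"ay": 0,"az": 0,"dx": 0,"dy": 0,"dz": 1.5,"hand": 1},
  ],
)

```text
clock: 7.35
eef_pos: [615.2, -26.1, 109.4]
tool_rot: [3.14, 0.001, 1.571]
force: [2.8, -0.4, -1.1]
width: 22.7
gripper_force: 59.6
```

```bash
python3 go.py 615.2 -26 91 1.571
```

```text
lag [ 0.48 -0.08 -0.52] [ 2.8 -0.4 -1.1]
d [0.   0.05 1.9 ] a [-0.  0. -0.]
```

send_rows(
  series=[
    {"ax": 0,"ay": 0,"az": 0,"dx": 0,"dy": 0.05,"dz": 0.2,"hand": 1},
    {"ax": 0,"ay": 0,"az": 0,"dx": 0,"dy": 0.05,"dz": 0.4,"hand": 1},
    {"ax": 0,"ay": 0,"az": 0,"dx": 0,"dy": 0.05,"dz": 0.6,"hand": 1},
    {"ax": 0,"ay": 0,"az": 0,"dx": 0,"dy": 0.05,"dz": 0.8,"hand": 1},
    {"ax": 0,"ay": 0,"az": 0,"dx": 0,"dy": 0.05,"dz": 1.0,"hand": 1},
    {"ax": 0,"ay": 0,"az": 0,"dx": 0,"dy": 0.05,"dz": 1.2,"hand": 1},
    {"ax": 0,"ay": 0,"az": 0,"dx": 0,"dy": 0.05,"dz": 1.4,"hand": 1},
    {"ax": 0,"ay": 0,"az": 0,"dx": 0,"dy": 0.05,"dz": 1.65,"hand": 1},
    {"ax": 0,"ay": 0,"az": 0,"dx": 0,"dy": 0.05,"dz": 1.9,"hand": 1},
    {"ax": 0,"ay": 0,"az": 0,"dx": 0,"dy": 0.05,"dz": 1.9,"hand": 1},
  ],
)

```text
clock: 8.35
eef_pos: [615.3, -26.2, 90.1]
tool_rot: [3.141, 0.001, 1.571]
force: [3.7, 1.5, -2.3]
width: 22.1
gripper_force: 59.6
```

```bash
python3 go.py 615.2 -26 88 1.571
```

```text
lag [ 0.08 -0.12 -0.9 ] [ 3.7  1.5 -2.3]
d [0.  0.  0.3] a [-0.  0. -0.]
```

send_rows(
  series=[
    {"ax": 0,"ay": 0,"az": 0,"dx": 0,"dy": 0,"dz": 0.1,"hand": 1},
    {"ax": 0,"ay": 0,"az": 0,"dx": 0,"dy": 0,"dz": 0.2,"hand": 1},
    {"ax": 0,"ay": 0,"az": 0,"dx": 0,"dy": 0,"dz": 0.3,"hand": 1},
    {"ax": 0,"ay": 0,"az": 0,"dx": 0,"dy": 0,"dz": 0.3,"hand": 1},
  ],
)

```text
clock: 8.75
eef_pos: [615.3, -26.2, 89.2]
tool_rot: [3.141, 0.002, 1.571]
force: [-0.8, 0.4, 12.8]
width: 22.6
gripper_force: 64.3
```

```bash
python3 go.py 615.2 -26 89 1.571;python3 go.py 615.2 -26 189 1.571
```

```text
lag [ 0.14 -0.11  1.27] [-0.8  0.4 12.8]
d [ 0.   0.  -0.1] a [-0.  0. -0.]
lag [ 0.14 -0.11  0.27] [-0.8  0.4 12.8]
d [  0.   0. -10.] a [-0.  0. -0.]
```

send_rows(
  series=[
    {"ax": 0,"ay": 0,"az": 0,"dx": 0,"dy": 0,"dz": 0,"hand": 0.5},
    {"ax": 0,"ay": 0,"az": 0,"dx": 0,"dy": 0,"dz": -0.1,"hand": 0.5},
    {"ax": 0,"ay": 0,"az": 0,"dx": 0,"dy": 0,"dz": -0.1,"hand": 0.5},
    {"ax": 0,"ay": 0,"az": 0,"dx": 0,"dy": 0,"dz": -0.1,"hand": 0.5},
    {"ax": 0,"ay": 0,"az": 0,"dx": 0,"dy": 0,"dz": -0.1,"hand": 0.5},
  ],
)

```text
clock: 9.25
eef_pos: [614.8, -26.2, 88.1]
tool_rot: [-3.141, 0.001, 1.571]
force: [-0.2, 1.5, 0.1]
width: 42.4
gripper_force: 0.0
```

send_rows(
  series=[
    {"ax": 0,"ay": 0,"az": 0,"dx": 0,"dy": 0,"dz": -1,"hand": 0.5},
    {"ax": 0,"ay": 0,"az": 0,"dx": 0,"dy": 0,"dz": -3,"hand": 0.5},
    {"ax": 0,"ay": 0,"az": 0,"dx": 0,"dy": 0,"dz": -6,"hand": 0.5},
    {"ax": 0,"ay": 0,"az": 0,"dx": 0,"dy": 0,"dz": -9,"hand": 0.5},
    {"ax": 0,"ay": 0,"az": 0,"dx": 0,"dy": 0,"dz": -10,"hand": 0.5},
    {"ax": 0,"ay": 0,"az": 0,"dx": 0,"dy": 0,"dz": -10,"hand": 0.5},
  ],
)

```text
clock: 9.85
eef_pos: [616.3, -26.0, 190.5]
tool_rot: [3.138, 0.001, 1.571]
force: [0.1, 0.8, -0.2]
width: 42.7
gripper_force: 0.0
```

```bash
python3 go.py 485 -26 320 1.571;python3 - <<'E'
from h import *
im=get_image('scene'); p=np.ascontiguousarray(im['pixels'][:,:,::-1])
c=cv2.resize(p[230:330,270:370],None,fx=6,fy=6,interpolation=cv2.INTER_CUBIC)
cv2.imwrite('pics/p3.png',c)
E
```

```text
lag [ 1.11 -0.03  1.53] [ 0.1  0.8 -0.2]
d [ -0.   -13.02 -13.1 ] a [-0.  0. -0.]
```

View pics/p3.png

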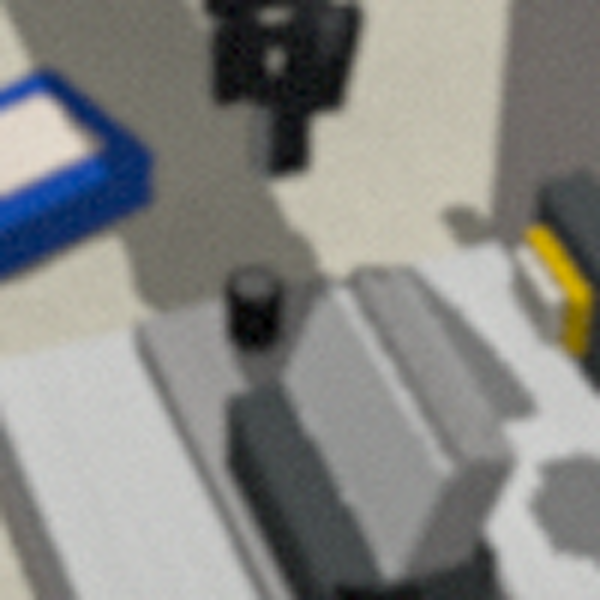

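The picture shows the pin's black grip sitting upright on the foot at (255,310), with the gripper clear above it. Now I move to the lever.

send_rows(
  series=[
    {"ax": 0,"ay": 0,"az": 0,"dx": 0,"dy": -1,"dz": -1,"hand": 1},
    {"ax": 0,"ay": 0,"az": 0,"dx": 0,"dy": -3.5,"dz": -3.5,"hand": 1},
    {"ax": 0,"ay": 0,"az": 0,"dx": 0,"dy": -6.5,"dz": -6.5,"hand": 1},
    {"ax": 0,"ay": 0,"az": 0,"dx": 0,"dy": -9.5,"dz": -9.5,"hand": 1},
    {"ax": 0,"ay": 0,"az": 0,"dx": 0,"dy": -12,"dz": -12,"hand": 1},
    {"ax": 0,"ay": 0,"az": 0,"dx": 0,"dy": -13.02,"dz": -13.1,"hand": 1},
    {"ax": 0,"ay": 0,"az": 0,"dx": 0,"dy": -13.02,"dz": -13.1,"hand": 1},
  ],
)

```text
clock: 10.6
eef_pos: [484.3, -26.0, 320.5]
tool_rot: [3.14, 0.002, 1.57]
force: [0.8, 1.6, -0.2]
width: 0.2
gripper_force: 0.0
```

```bash
python3 go.py 485 103.5 320 1.571;python3 go.py 485 103.5 285 1.571
```

```text
lag [-0.77 -0.05  0.5 ] [ 0.8  1.6 -0.2]
d [ 1.295e+01 -0.000e+00 -1.000e-02] a [-0.  0. -0.]
lag [  -0.77 -129.55    0.43] [ 0.8  1.6 -0.2]
d [-0.  -0.   3.5] a [-0.  0. -0.]
```

send_rows(
  series=[
    {"ax": 0,"ay": 0,"az": 0,"dx": 1.5,"dy": 0,"dz": 0,"hand": 1},
    {"ax": 0,"ay": 0,"az": 0,"dx": 4.5,"dy": 0,"dz": 0,"hand": 1},
    {"ax": 0,"ay": 0,"az": 0,"dx": 8,"dy": 0,"dz": 0,"hand": 1},
    {"ax": 0,"ay": 0,"az": 0,"dx": 11,"dy": 0,"dz": 0,"hand": 1},
    {"ax": 0,"ay": 0,"az": 0,"dx": 12.95,"dy": 0,"dz": 0,"hand": 1},
    {"ax": 0,"ay": 0,"az": 0,"dx": 12.95,"dy": 0,"dz": 0,"hand": 1},
  ],
)

```text
clock: 11.2
eef_pos: [484.9, 107.1, 317.6]
tool_rot: [-3.139, -0.001, 1.576]
force: [-0.4, 0.4, -1.1]
width: 0.2
gripper_force: 0.0
```

send_rows(
  series=[
    {"ax": 0,"ay": 0,"az": 0,"dx": 0,"dy": 0,"dz": 1,"hand": 1},
    {"ax": 0,"ay": 0,"az": 0,"dx": 0,"dy": 0,"dz": 2.5,"hand": 1},
    {"ax": 0,"ay": 0,"az": 0,"dx": 0,"dy": 0,"dz": 3.5,"hand": 1},
    {"ax": 0,"ay": 0,"az": 0,"dx": 0,"dy": 0,"dz": 3.5,"hand": 1},
    {"ax": 0,"ay": 0,"az": 0,"dx": 0,"dy": 0,"dz": 3.5,"hand": 1},
  ],
)

```text
clock: 11.7
eef_pos: [485.1, 102.8, 283.9]
tool_rot: [-3.141, 0.002, 1.57]
force: [-0.5, 0.0, -0.8]
width: 0.2
gripper_force: 0.0
```

```bash
python3 go.py 485 103.5 276 1.571
python3 - <<'E'
from h import *
im=get_image('scene'); p=np.ascontiguousarray(im['pixels'][:,:,::-1])
c=cv2.resize(p[110:230,300:420],None,fx=5,fy=5,interpolation=cv2.INTER_CUBIC)
cv2.imwrite('pics/p4.png',c); s=read_state(); print(s['eef_pos'],proj('scene',s['eef_pos']),proj('scene',[455,103.5,268]))
E
```

```text
lag [ 0.05 -0.7  -1.12] [-0.5  0.  -0.8]
d [-0.  -0.   0.9] a [-0.  0. -0.]
[485.35205964 103.1043722  284.42848605] [344.19957081 181.37848486] [339.14925972 181.2804861 ]
```

View pics/p4.png

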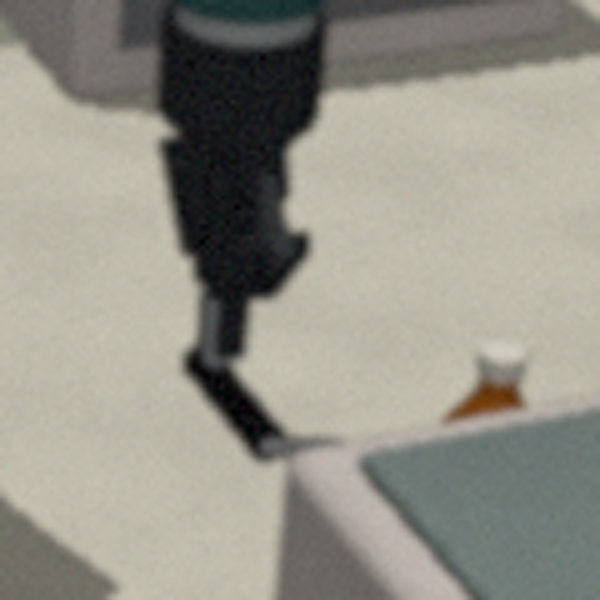

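The fingertips stand just above the bar at (220,360), which runs from (195,360) to (270,450). I now touch the bar and press.

send_rows(
  series=[
    {"ax": 0,"ay": 0,"az": 0,"dx": 0,"dy": 0,"dz": 0.3,"hand": 1},
    {"ax": 0,"ay": 0,"az": 0,"dx": 0,"dy": 0,"dz": 0.6,"hand": 1},
    {"ax": 0,"ay": 0,"az": 0,"dx": 0,"dy": 0,"dz": 0.9,"hand": 1},
    {"ax": 0,"ay": 0,"az": 0,"dx": 0,"dy": 0,"dz": 0.9,"hand": 1},
    {"ax": 0,"ay": 0,"az": 0,"dx": 0,"dy": 0,"dz": 0.9,"hand": 1},
  ],
)

```text
clock: 12.25
eef_pos: [485.3, 103.1, 276.2]
tool_rot: [3.14, 0.002, 1.57]
force: [-1.4, -1.3, 8.2]
width: 0.0
gripper_force: 3.8
```

```bash
python3 go.py 485 100.5 250 1.571
```

```text
lag [ 0.27 -0.41  0.16] [-1.4 -1.3  8.2]
d [-0.3 -0.   2.6] a [-0.  0. -0.]
```

send_rows(
  series=[
    {"ax": 0,"ay": 0,"az": 0,"dx": 0,"dy": 0,"dz": 0.3,"hand": 1},
    {"ax": 0,"ay": 0,"az": 0,"dx": -0.05,"dy": 0,"dz": 0.6,"hand": 1},
    {"ax": 0,"ay": 0,"az": 0,"dx": -0.1,"dy": 0,"dz": 0.9,"hand": 1},
    {"ax": 0,"ay": 0,"az": 0,"dx": -0.15,"dy": 0,"dz": 1.2,"hand": 1},
    {"ax": 0,"ay": 0,"az": 0,"dx": -0.2,"dy": 0,"dz": 1.5,"hand": 1},
    {"ax": 0,"ay": 0,"az": 0,"dx": -0.25,"dy": 0,"dz": 1.8,"hand": 1},
    {"ax": 0,"ay": 0,"az": 0,"dx": -0.3,"dy": 0,"dz": 2.1,"hand": 1},
    {"ax": 0,"ay": 0,"az": 0,"dx": -0.3,"dy": 0,"dz": 2.4,"hand": 1},
    {"ax": 0,"ay": 0,"az": 0,"dx": -0.3,"dy": 0,"dz": 2.6,"hand": 1},
    {"ax": 0,"ay": 0,"az": 0,"dx": -0.3,"dy": 0,"dz": 2.6,"hand": 1},
  ],
)

```text
clock: 13.25
eef_pos: [485.5, 98.1, 250.0]
tool_rot: [3.14, 0.005, 1.569]
force: [-0.3, -5.7, 7.3]
width: -0.0
gripper_force: 3.6
```

```bash
python3 go.py 485 98.5 247 1.571; python3 go.py 485 98.5 242 1.571
```

```text
lag [ 0.48 -2.4  -0.09] [-0.3 -5.7  7.3]
d [-0.2 -0.   0.3] a [-0.  0. -0.]
lag [ 0.48 -0.4   2.91] [-0.3 -5.7  7.3]
d [-0.  -0.   0.5] a [-0.  0. -0.]
```

send_rows(
  series=[
    {"ax": 0,"ay": 0,"az": 0,"dx": -0.1,"dy": 0,"dz": 0.1,"hand": 1},
    {"ax": 0,"ay": 0,"az": 0,"dx": -0.2,"dy": 0,"dz": 0.3,"hand": 1},
    {"ax": 0,"ay": 0,"az": 0,"dx": -0.2,"dy": 0,"dz": 0.3,"hand": 1},
  ],
)

```text
clock: 13.55
eef_pos: [485.5, 97.6, 247.0]
tool_rot: [3.14, 0.002, 1.57]
force: [-0.0, -1.3, 4.2]
width: 0.1
gripper_force: 2.3
```

send_rows(
  series=[
    {"ax": 0,"ay": 0,"az": 0,"dx": 0,"dy": 0,"dz": 0.15,"hand": 1},
    {"ax": 0,"ay": 0,"az": 0,"dx": 0,"dy": 0,"dz": 0.15,"hand": 1},
  ],
)

```text
clock: 13.75
eef_pos: [485.5, 97.5, 245.5]
tool_rot: [3.14, 0.003, 1.57]
force: [-0.1, -2.6, 5.4]
width: 0.1
gripper_force: 2.8
```

send_rows(
  series=[
    {"ax": 0,"ay": 0,"az": 0,"dx": 0,"dy": 0,"dz": 0.15,"hand": 1},
    {"ax": 0,"ay": 0,"az": 0,"dx": 0,"dy": 0,"dz": 0.15,"hand": 1},
  ],
)

```text
clock: 13.95
eef_pos: [485.5, 97.4, 244.4]
tool_rot: [3.14, 0.003, 1.57]
force: [-2.7, -3.5, 9.1]
width: -0.0
gripper_force: 4.8
```

send_rows(
  series=[
    {"ax": 0,"ay": 0,"az": 0,"dx": 0,"dy": 0,"dz": 0.2,"hand": 1},
    {"ax": 0,"ay": 0,"az": 0,"dx": 0,"dy": 0,"dz": 0.2,"hand": 1},
  ],
)

```text
clock: 14.15
eef_pos: [485.6, 97.2, 243.2]
tool_rot: [3.139, 0.003, 1.57]
force: [-3.2, -4.1, 16.8]
width: 0.2
gripper_force: 8.1
```

```bash
python3 go.py 485 98.5 232 1.571; python3 go.py 485 98.5 227.5 1.571
```

```text
lag [ 0.58 -1.31  1.16] [-3.2 -4.1 16.8]
d [ 0. -0.  1.] a [-0.  0. -0.]
lag [ 0.58 -1.3  11.16] [-3.2 -4.1 16.8]
d [ 0.   -0.    0.45] a [-0.  0. -0.]
```

send_rows(
  series=[
    {"ax": 0,"ay": 0,"az": 0,"dx": 0,"dy": 0,"dz": 0.2,"hand": 1},
    {"ax": 0,"ay": 0,"az": 0,"dx": 0,"dy": 0,"dz": 0.4,"hand": 1},
    {"ax": 0,"ay": 0,"az": 0,"dx": 0,"dy": 0,"dz": 0.6,"hand": 1},
    {"ax": 0,"ay": 0,"az": 0,"dx": 0,"dy": 0,"dz": 0.8,"hand": 1},
    {"ax": 0,"ay": 0,"az": 0,"dx": 0,"dy": 0,"dz": 1.0,"hand": 1},
    {"ax": 0,"ay": 0,"az": 0,"dx": 0,"dy": 0,"dz": 1.0,"hand": 1},
    {"ax": 0,"ay": 0,"az": 0,"dx": 0,"dy": 0,"dz": 1.0,"hand": 1},
  ],
)

```text
clock: 14.85
eef_pos: [485.5, 97.1, 231.9]
tool_rot: [3.14, 0.003, 1.57]
force: [-0.0, -3.0, 5.0]
width: 0.1
gripper_force: 2.5
```

send_rows(
  series=[
    {"ax": 0,"ay": 0,"az": 0,"dx": 0,"dy": 0,"dz": 0.15,"hand": 1},
    {"ax": 0,"ay": 0,"az": 0,"dx": 0,"dy": 0,"dz": 0.15,"hand": 1},
  ],
)

```text
clock: 15.05
eef_pos: [485.5, 97.1, 230.4]
tool_rot: [3.14, 0.003, 1.57]
force: [-0.6, -3.9, 4.2]
width: 0.2
gripper_force: 2.2
```

send_rows(
  series=[
    {"ax": 0,"ay": 0,"az": 0,"dx": 0,"dy": 0,"dz": 0.15,"hand": 1},
    {"ax": 0,"ay": 0,"az": 0,"dx": 0,"dy": 0,"dz": 0.15,"hand": 1},
  ],
)

```text
clock: 15.25
eef_pos: [485.5, 97.1, 229.0]
tool_rot: [3.14, 0.003, 1.57]
force: [-0.6, -3.5, 6.1]
width: -0.1
gripper_force: 3.0
```

send_rows(
  series=[
    {"ax": 0,"ay": 0,"az": 0,"dx": 0,"dy": 0,"dz": 0.15,"hand": 1},
    {"ax": 0,"ay": 0,"az": 0,"dx": 0,"dy": 0,"dz": 0.15,"hand": 1},
  ],
)

```text
clock: 15.45
eef_pos: [485.6, 97.2, 228.0]
tool_rot: [3.14, 0.003, 1.57]
force: [-1.5, -3.4, 10.6]
width: -0.4
gripper_force: 5.3
```

```bash
python3 go.py 485 98.5 226 1.571
```

```text
lag [ 0.56 -1.32  0.48] [-1.5 -3.4 10.6]
d [ 0.   -0.    0.15] a [-0.  0. -0.]
```

send_rows(
  series=[
    {"ax": 0,"ay": 0,"az": 0,"dx": 0,"dy": 0,"dz": 0.08,"hand": 1},
    {"ax": 0,"ay": 0,"az": 0,"dx": 0,"dy": 0,"dz": 0.15,"hand": 1},
    {"ax": 0,"ay": 0,"az": 0,"dx": 0,"dy": 0,"dz": 0.15,"hand": 1},
    {"ax": 0,"ay": 0,"az": 0,"dx": 0,"dy": 0,"dz": 0.15,"hand": 1},
  ],
)

```text
clock: 15.85
eef_pos: [485.6, 97.2, 227.3]
tool_rot: [3.139, 0.003, 1.57]
force: [-3.4, -3.5, 16.7]
width: 0.1
gripper_force: 8.3
```

```bash
python3 go.py 485 98.5 225 1.571
```

```text
lag [ 0.63 -1.34  1.22] [-3.4 -3.5 16.7]
d [ 0.  -0.   0.1] a [-0.  0. -0.]
```

send_rows(
  series=[
    {"ax": 0,"ay": 0,"az": 0,"dx": 0,"dy": 0,"dz": 0.05,"hand": 1},
    {"ax": 0,"ay": 0,"az": 0,"dx": 0,"dy": 0,"dz": 0.1,"hand": 1},
    {"ax": 0,"ay": 0,"az": 0,"dx": 0,"dy": 0,"dz": 0.1,"hand": 1},
    {"ax": 0,"ay": 0,"az": 0,"dx": 0,"dy": 0,"dz": 0.1,"hand": 1},
  ],
)

```text
clock: 16.25
eef_pos: [485.6, 97.2, 226.7]
tool_rot: [3.139, 0.004, 1.57]
force: [-3.6, -4.4, 20.4]
width: 0.2
gripper_force: 10.2
```

Force is rising at the third notch, as it did at the second. I check the lever angle by comparing the bar's place now with its place at rest in p4.

Run:
```python
from h import *
im=get_image('scene'); p=np.ascontiguousarray(im['pixels'][:,:,::-1])
s=read_state(); print(s['eef_pos'],s['force'])
# bar ends: world x 453 / 543, axis for several angles; shift relative to rest
for x in(453,520):
  r=None
  for th in(0,.40,.43,.45,.47,.5,.6):
    q=proj('scene',[x,104.2+105.1-110*np.cos(.3-th),235+110*np.sin(.3-th)])
    if r is None:r=q
    print(x,th,q.round(2),(q-r).round(2))
a=cv2.imread('pics/p4.png')[300:480,150:350]  # 5x, origin u=330,v=170
b=cv2.resize(p[160:240,320:375],None,fx=5,fy=5,interpolation=cv2.INTER_CUBIC)
o=np.zeros((600,780,3),np.uint8)
o[:360,:400]=cv2.resize(a,None,fx=2,fy=2); o[:,410:780]=cv2.resize(p[175:235,330:367],None,fx=10,fy=10,interpolation=cv2.INTER_CUBIC)
cv2.imwrite('pics/p5.png',o)
```

```text
[485.6502603   97.13813521 226.71495112] [-5.62252884 -5.4164178  20.39811489]
453 0 [339.09 181.03] [0. 0.]
453 0.4 [336.63 195.94] [-2.46 14.91]
453 0.43 [336.7 197. ] [-2.39 15.97]
453 0.45 [336.77 197.69] [-2.32 16.66]
453 0.47 [336.85 198.38] [-2.24 17.35]
453 0.5 [337.   199.39] [-2.09 18.37]
453 0.6 [337.75 202.67] [-1.34 21.64]
520 0 [349.91 194.2 ] [0. 0.]
520 0.4 [347.11 209.48] [-2.8  15.28]
520 0.43 [347.16 210.56] [-2.75 16.35]
520 0.45 [347.22 211.26] [-2.69 17.06]
520 0.47 [347.29 211.96] [-2.62 17.76]
520 0.5 [347.43 213.  ] [-2.48 18.8 ]
520 0.6 [348.14 216.33] [-1.77 22.13]
```

View pics/p5.png

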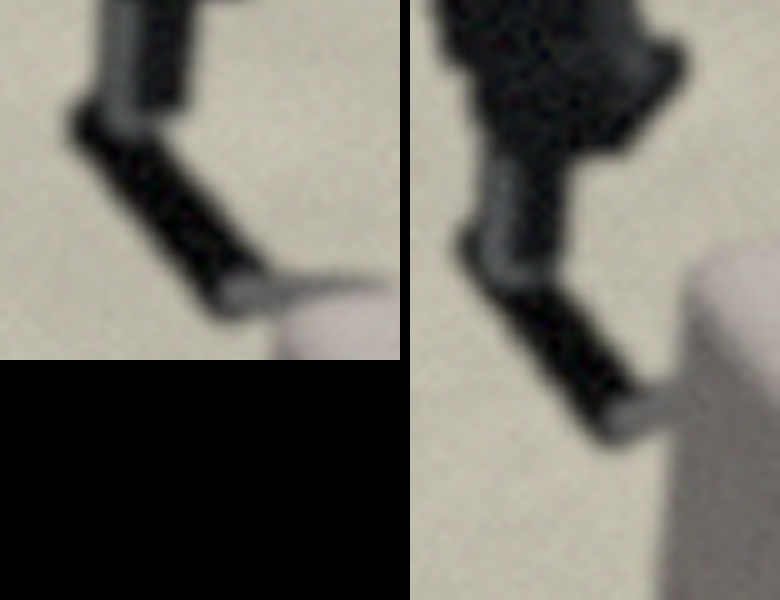

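Against the rest picture, the bar's ends have dropped 17.2 px (far) and 17.7 px (near). That gives a lever angle of about 0.465 rad, which agrees with the fingertip height. The lever is just in the third click and well short of the fourth, so I hand in while holding.

send_rows(
  series=[
    {"ax": 0,"ay": 0,"az": 0,"dx": 0,"dy": 0,"dz": 0,"hand": 1},
    {"ax": 0,"ay": 0,"az": 0,"dx": 0,"dy": 0,"dz": 0,"hand": 1},
    {"ax": 0,"ay": 0,"az": 0,"dx": 0,"dy": 0,"dz": 0,"hand": 1},
  ],
)

```text
clock: 16.6
eef_pos: [485.7, 97.2, 226.7]
tool_rot: [3.139, 0.004, 1.57]
force: [-3.6, -4.6, 19.8]
width: 0.1
gripper_force: 10.2
```

```bash
python3 -c "
from cell import *
s=read_state();print(s['eef_pos'],s['force']);print(finish_job())"
```

```text
[485.67295702  97.16278964 226.7348547 ] [-3.63471905 -4.62187151 19.75836093]
the job is handed in; nothing more can be done
None
```

The pin is fully home in the bed and released, and the closed fingers are holding the trimming lever at its third click (about 0.465 rad; the fourth is at 0.60) with a push of about 20 N; the job was handed in at about 17 s, but the hand-in call returned no verdict.

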